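# Put the espresso tools back in their places

## Robot

A 6-joint arm with a two-finger parallel gripper is mounted at the origin on the work surface. World frame = base frame: x ahead of the robot, y to its left, z up, the work surface at z = 0. Lengths are in m, angles in rad, forces in N, time in s.
With the tool pointing down it reaches from about 0.375 to 0.9 m from the base axis. Payload 3.1 kg.
Tool frame: the origin (TCP) lies on the centre line of the jaws, within the pads' length; the fingertips stand 14 mm ahead of it and the grasp point (between the pads) lies 5 mm behind it; z points along the fingers, y is the line along which they close (so a half turn about z gives the same grasp; the last joint's range is limited). The gripper opens to 87 mm and grips with 3 to 60 N. Pads are 19 mm wide; open, the fingers measure 117 mm over their backs; the gripper's body (75 mm by 190 mm) begins 51 mm behind the grasp point.
Start: joints at [-1.282, 0.527, 1.433, -0, 1.181, -0.178], TCP at [0.282, -0.558, 0.237] pointing down, gripper open.
Joint ranges: [-3.08, 3.08], [-0.75, 2.2], [0.22, 2.44], [-1.43, 4.57], [0, 2.65], [-2.85, 2.85]. Speed limits (rad/s): [2.79, 2.79, 3.14, 3.14, 3.14, 3.14].

## Interface

Orientations are given as a unit quaternion [x, y, z, w].
In Python, from rig import robot gives the robot as it stands.
- The arm moves only by the tool move_arm, never from a script. Its argument "commands" is a list of rows, each an object with "hand": the finger opening in cm, from 0 to 8.7; "travel": the shift along the tool's x, y, z in cm, a list of three; "twist": the turn, a rotation vector about the tool's x, y, z in degrees, a list of three. In form: [{"hand": hand, "travel": [dx, dy, dz], "twist": [wx, wy, wz]}, ...]. A call has 1 to 5 rows; each row shifts and turns the commanded pose from where the row before left it, along the tool's axes as they then stand; what a row does not reach is not made up. A row lasts 1/12 s, in which the tool goes at most 41.7 mm and 7.16 degrees, less where a joint would pass 70% of its speed; a pose out of reach is approached as far as the arm can. A call is refused whole if a number of a shift passes 4.17 or a number of a turn 7.16, either way. A call with a gripper value outside its range is refused whole. The fingers move at their own pace and stop on an object; "force" is the grip in N (left out, the last holds). Time passes only in rows, so rows that do not move let the fingers close. It gives the time, the measured TCP pose, the force, the opening and the grip force at its end, in the units of the state.
- robot.get_obs(): the state, without advancing time (a new reading comes with each control period).
- robot.camera(name): name is "side" or "top" or "wrist"; returns a dict with "frame" (400x640x3 uint8, red, green, blue), "fov_y" (degrees; the focal length in pixels is half the picture's height over the tangent of half this angle, whatever the lens; pixels are square), "cx", "cy" (the principal point, pixels), "k1" (the pictures are not rectified: a ray, as slopes to the right and down, at radius r is drawn at 1 + k1 r^2 times it, then the intrinsics apply), "extrinsics" (4x4, takes a point from camera to world coordinates); the wrist camera has in their place "T_tool_cam" (4x4, takes a point from camera to tool coordinates, whose origin is the TCP and whose axes are the flange's). Camera axes: x right, y down, z forward; pixel columns grow to the right and rows downward; lengths in m; the calibration is good to about 2 mm. A picture is of the moment at which its call begins: read the wrist's pose just before it. There is no depth.
- robot.hand_in(): hands the job in; it is judged then, once.
The state is a dict: "time": time; "q": joint angles; "joint_velocities": joint speeds; "joint_torque": joint torques, N m; "position": TCP position; "tool_rot": TCP orientation; "ft_force": force on the tool from outside, world axes, zero at the start; "moment": the same for the moment, N m; "grip_width": finger opening in m; "grip_force": force on a finger pad.
Only numpy, scipy, OpenCV 4.12 (cv2) and the standard library are available. Lean on these libraries where they do the work, as an engineer would, in place of code of your own. Each camera call takes 0.05 s, during which the arm holds its last target. There are 200 camera calls.

## Task

Tidy the espresso station for the next shift: stand the tamper upright in its shallow round wooden cup, slip the dosing funnel over the upright steel post until it sits on the base, stand the milk jug upright in the middle of the square drip grille, and lay the brush, bristles down, centred and lengthwise on the long rubber mat. Leave the two white espresso cups standing where they are.

Things in the scene. Friction and masses are not known exactly. Their poses are not given: they have to be found in the camera images.
- tamper: Coffee tamper standing upright: steel disc base 58 mm in diameter and 22 mm high, narrow neck, dark wooden handle 31 mm in diameter between 52 and 84 mm above the underside, top at 90 mm. About 0.3 kg. Origin: centre of the underside, z up.
- funnel: Dosing funnel: a plain aluminium ring standing on the counter like a short tube, open at both ends, 62 mm outside and 50 mm inside diameter, 40 mm high, about 0.1 kg. Origin: centre of the underside, z along its axis, up.
- jug: Small steel milk jug standing upright, open at the top: straight round body 58 mm in diameter up to 46 mm, neck 50 mm in diameter at 54 mm, rim at 62 mm. A wire handle sticks out on its +y side to 57 mm from the axis; a small spout sticks out on the -y side to 36 mm, near the rim. About 0.16 kg. Origin: centre of the underside, z up.
- brush: Cleaning brush lying bristles down: straight, 160 mm long along its x axis. Brown wooden handle 20 mm wide and 18 mm high from x = -82 to +27 mm; black head 28 mm wide and 22 mm high with short stiff pale bristles below it from x = +27 to +78 mm. About 0.09 kg, centre of mass near the origin. Origin: on the underside, on the centre line, about mid-length; z up.
- stand: Tamper stand, fixed to the counter: shallow round wooden cup, 86 mm outside and 76 mm inside diameter, rim 14 mm high, inner floor 4 mm above the counter. Origin: centre of its underside, on the counter.
- post: Funnel holder, fixed to the counter: round wooden base 80 mm in diameter and 8 mm high with an upright steel post 18 mm in diameter in its centre, post top 45 mm above the counter. Origin: centre of its underside, on the counter.
- grille: Drip grille, fixed to the counter: flat square dark steel plate with bright bars, 90 x 90 mm, top about 8.5 mm above the counter. Origin: centre of its underside, on the counter.
- mat: Long black rubber mat, fixed to the counter: 195 mm along its x axis, 58 mm along y, 4 mm thick. The brush may lie on it either way round. Origin: centre of its underside, on the counter.
- cup_a: White espresso cup without a handle, standing upright among the tools, rim 48 mm in diameter, 48 mm high, loose. Not to be moved. Origin: centre of its underside.
- cup_b: Second white espresso cup, the same as the first, standing on the other side. Not to be moved. Origin: centre of its underside.

How it is judged:
At the end, for the whole second after the job is handed in: Tamper upright on the stand's floor, within 12 mm of centre; funnel around the post, flat on its base (axes within 18 mm); jug upright on the grille, within 15 mm of centre; brush flat, bristles down on the mat, within 15 mm of its centre along and across and 0.2 rad of its length; all at rest (horizontal distance between tamper and stand below 0.012 m and z of tamper in the frame of stand below 0.007 m and angle between each of tamper, funnel, jug's own z axis and vertical below 0.1 rad and horizontal distance between funnel and post below 0.018 m and z of funnel in the frame of post below 0.011 m and horizontal distance between jug and grille below 0.015 m and z of jug in the frame of grille below 0.011 m and x of brush in the frame of mat between -0.015 and 0.015 m and y of brush in the frame of mat between -0.015 and 0.015 m and z of brush in the frame of mat below 0.007 m and angle between the x axis of brush and the x axis of mat, either way round below 0.2 rad and angle between brush's own z axis and vertical below 0.15 rad and linear speed of each of tamper, funnel, jug, brush below 0.02 m/s); the robot touches nothing.
It fails at once if an espresso cup is moved by more than 25 mm or knocked over (distance of any of cup_a, cup_b from where it was at the start of the episode above 0.025 m or angle between any of cup_a, cup_b's own z axis and vertical above 0.5 rad).
It also fails if it takes over 99 s, if anything falls off the work surface, if the arm or the gripper's body presses on something with over 40 N, if the wrist force passes 120 N, or if a joint passes its speed limit or range.

## Working session

There is one attempt and no reset: what is moved stays moved. The work goes in short steps, Python scripts to look and compute and a tool call to move; the robot and the scene stay as the last step left them, time stands still between calls to the robot, and variables do not carry over. Pictures are saved under pics/ and viewed, at most 14 in all, crops included, and the job is handed in when it is done.

Besides the shell and the picture viewer there is one more tool, called as name([rows], argument=value, ...), one row to a line, values as JSON. move_arm: Moves the arm, as the interface text tells. Its arguments: {"type":"object","properties":{"commands":{"type":"array"},"force":{"type":"number"}},"required":["commands"]}

```bash
mkdir -p pics; ls
cat > h.py <<'E'
import numpy as np, cv2
from rig import robot
def K(c):
    f=200/np.tan(np.radians(c["fov_y"])/2); return np.array([[f,0,c["cx"]],[0,f,c["cy"]],[0,0,1.]])
def ray(c,uv,T=None):
    T=np.array(c["extrinsics"]) if T is None else T
    k=K(c); d=(np.array(uv,float)-[c["cx"],c["cy"]])/k[0,0]
    s=d.copy()
    for _ in range(20): s=d/(1+c["k1"]*(s@s))
    return T[:3,3],T[:3,:3]@np.array([s[0],s[1],1])
def onz(c,uv,z,T=None):
    o,d=ray(c,uv,T); return o+d*(z-o[2])/d[2]
def proj(c,p,T=None):
    T=np.array(c["extrinsics"]) if T is None else T
    q=T[:3,:3].T@(np.array(p)-T[:3,3]); s=q[:2]/q[2]; s=s*(1+c["k1"]*(s@s)); return s*K(c)[0,0]+[c["cx"],c["cy"]]
E
python3 - <<'E'
from h import *
import pickle
o=robot.get_obs();print(o)
for n in ["side","top"]:
    c=robot.camera(n); pickle.dump(c,open(n+".pkl","wb"))
    print({k:v for k,v in c.items() if k!="frame"})
    cv2.imwrite(f"pics/{n}0.png",cv2.resize(c["frame"][:,:,::-1],(800,500)) )
E
```

```text
pics
{'time': 0.0, 'q': array([-1.28147640e+00,  5.28445887e-01,  1.43389977e+00, -5.42396964e-05,
        1.18142222e+00, -1.78504835e-01]), 'joint_velocities': array([-0.0007779 , -0.00117434,  0.00013232, -0.00073977, -0.00049379,
        0.00071735]), 'joint_torque': array([-6.95508716e-04, -4.40045106e+01, -1.76589704e+01,  6.31265296e-02,
        5.83059294e-02, -1.55590633e-04]), 'position': array([ 0.28164513, -0.55714612,  0.23558489]), 'tool_rot': array([ 9.72764042e-01,  2.31795028e-01, -8.52711186e-05, -1.08455213e-03]), 'ft_force': array([-0.91445467,  1.59082407, -0.53479441]), 'moment': array([-0.00301782, -0.02609347, -0.03075536]), 'grip_force': 0.0, 'grip_width': 0.08714846776418864}
{'fov_y': 50.0533200946014, 'cx': 323.32906059306265, 'cy': 199.19834232438689, 'k1': -0.03235988917125257, 'extrinsics': array([[-0.91256873, -0.2453178 ,  0.32716584,  0.22104971],
       [-0.40889707,  0.55649621, -0.723267  ,  0.71654765],
       [-0.00463628, -0.79380801, -0.60815077,  0.63970606],
       [ 0.        ,  0.        ,  0.        ,  1.        ]])}
{'fov_y': 53.79115369496776, 'cx': 323.6444602693412, 'cy': 204.48916676108198, 'k1': -0.057218845347561054, 'extrinsics': array([[-0.00195716, -0.9958935 ,  0.0905114 ,  0.48404548],
       [-0.99939609, -0.00119219, -0.0347279 ,  0.01994378],
       [ 0.0346932 , -0.0905247 , -0.99528974,  0.84275982],
       [ 0.        ,  0.        ,  0.        ,  1.        ]])}
```

View pics/top0.png

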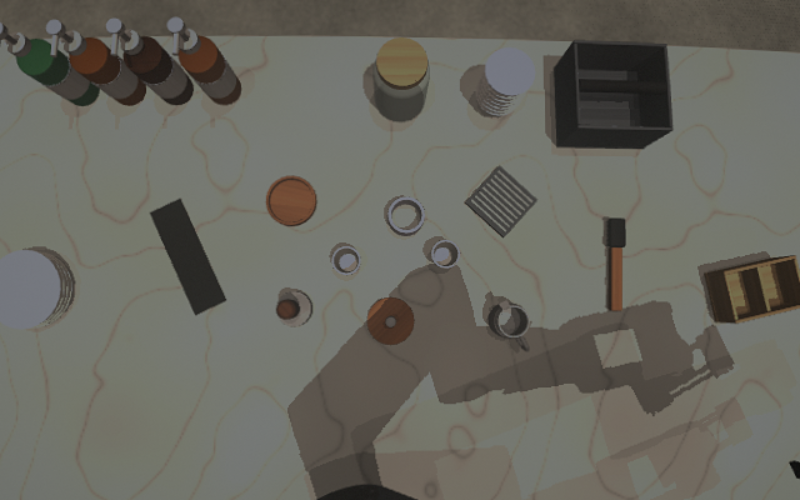

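View pics/side0.png

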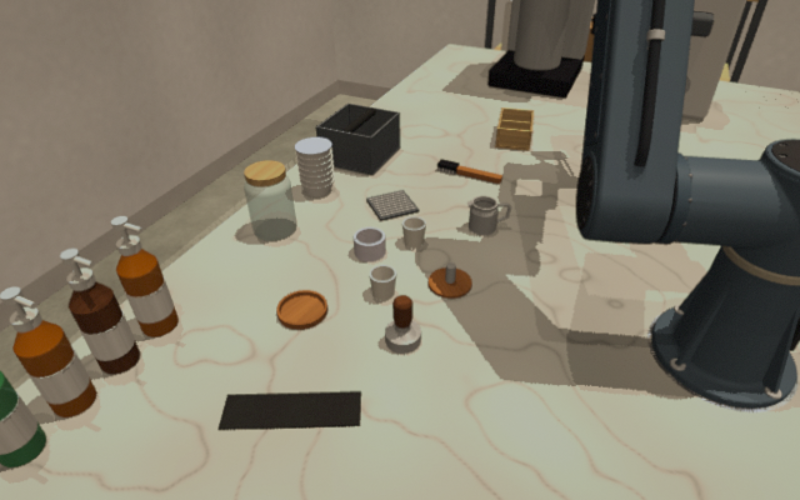

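Top view (800 px wide): tamper (293,307), stand (292,201), funnel (405,215), post (391,321), cups (346,261) and (445,254), jug (509,320) with its handle toward (523,347), grille (501,201), brush (616,264) with head up, mat (188,257). The side view agrees with this. I'll segment them next.

Run:
```python
from h import *
import pickle
c=pickle.load(open("top.pkl","rb")); f=c["frame"]; s=pickle.load(open("side.pkl","rb"))
hsv=cv2.cvtColor(f,cv2.COLOR_RGB2HSV)
def blob(m,win):
    x0,y0,x1,y1=win; a=np.zeros(m.shape,np.uint8); a[y0:y1,x0:x1]=m[y0:y1,x0:x1]
    cs,_=cv2.findContours(a,cv2.RETR_EXTERNAL,cv2.CHAIN_APPROX_NONE); return max(cs,key=cv2.contourArea)
def rep(n,ct,z):
    P=np.array([onz(c,p[0],z)[:2] for p in ct],np.float32)
    r=cv2.minAreaRect(P*1000); e=cv2.minEnclosingCircle(P*1000)
    print(n,"rect c",np.round(r[0],1),"size",np.round(r[1],1),"ang",round(r[2],1),"circ",np.round(e[0],1),round(e[1],1))
H,S,V=cv2.split(hsv)
brown=((S>110)&((H<18))).astype(np.uint8)
dark=(V<70).astype(np.uint8)
print("samples",[hsv[int(y*.8),int(x*.8)].tolist() for x,y in [(287,309),(303,310),(292,201),(370,325),(188,257),(616,230),(616,280),(420,215),(501,201),(509,335),(60,420),(340,440)]])
rep("stand",blob(brown,(200,130,265,190)),.014)
rep("post",blob(brown,(285,230,340,285)),.008)
rep("tamper top",blob(brown,(205,225,260,265)),.084)
rep("mat",blob(dark,(110,150,190,260)),.004)
rep("brush handle",blob(brown,(470,190,515,255)),.018)
rep("brush head",blob(dark,(470,165,515,210)),.022)
rep("grille",blob(dark,(365,125,435,195)),.0085)
for i,(x0,y0) in enumerate([(205,140),(300,140)]):
    cv2.imwrite(f"pics/c{i}.png",cv2.resize(f[y0:y0+150,x0:x0+ (120 if i==0 else 150),::-1],None,fx=4,fy=4,interpolation=cv2.INTER_CUBIC)*1)
```

```text
samples [[9, 118, 78], [14, 33, 117], [12, 134, 116], [11, 124, 78], [23, 25, 41], [30, 26, 40], [11, 139, 110], [12, 24, 54], [20, 12, 63], [15, 21, 99], [39, 22, 117], [17, 43, 83]]
stand rect c [654.1 185. ] size [82.5 82.2] ang 27.5 circ [654.3 184.4] 42.5
post rect c [450.3  15.5] size [75.7 75.5] ang 45.0 circ [450.6  15.6] 39.0
tamper top rect c [471.  176.5] size [19.  17.3] ang 45.4 circ [470.5 177. ] 10.9
mat rect c [559.8 361.5] size [194.3  58.6] ang 25.8 circ [559.5 361.5] 100.6
brush handle rect c [ 519.9 -372.8] size [ 17.9 108. ] ang 87.7 circ [ 519.9 -374. ] 54.3
brush head rect c [ 586.4 -371.5] size [35.8 75.1] ang 87.6 circ [ 586.3 -372.7] 40.3
grille rect c [ 655.1 -175.4] size [89.4 90.2] ang 47.4 circ [ 655.2 -175.4] 61.7
```

View pics/c0.png

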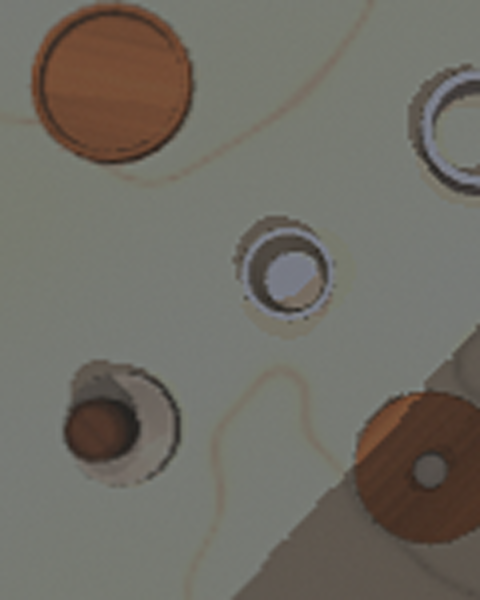

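View pics/c1.png

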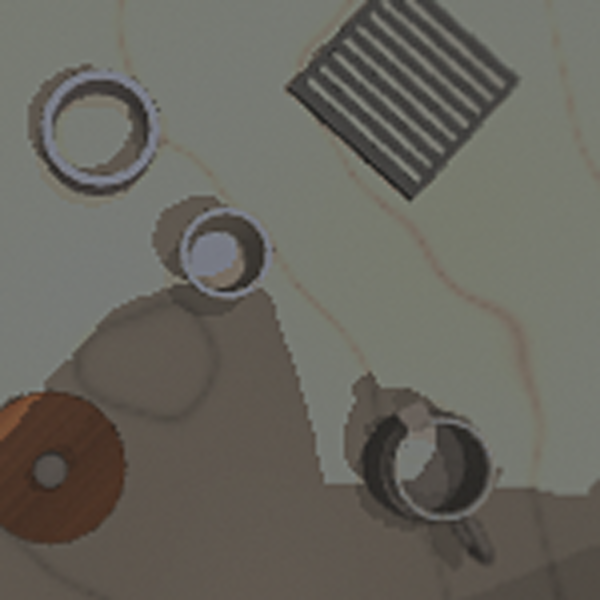

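Crops (4x): tamper handle top (101,431), disc top about (122,426); cup_a rim (288,272); funnel top rim (100,128); cup_b rim (226,252); jug rim (443,467), handle tip (482,555), spout (410,412).

Run:
```python
from h import *
import pickle
c=pickle.load(open("top.pkl","rb")); s=pickle.load(open("side.pkl","rb"))
def g(off,p): return (np.array(p)+.5)/4-.5+off
A=(205,140);B=(300,140)
P={}
for n,o,p,z in [("tampertop",A,(101,431),.086),("disc",A,(122,427),.022),("discR",A,(180,430),.022),("cupa",A,(288,272),.048),("cupaR",A,(333,272),.048),
 ("funnel",B,(100,128),.04),("funR",B,(159,128),.04),("cupb",B,(226,252),.048),("cupbR",B,(271,252),.048),("jug",B,(443,467),.062),("jugR",B,(494,467),.062),("jugH",B,(482,555),.045),("spout",B,(410,412),.058)]:
    P[n]=onz(c,g(o,p),z); print(n,np.round(P[n]*1000,1), "side800:",np.round(proj(s,P[n])*1.25,1))
print({n:np.round(proj(s,p)*1.25,1).tolist() for n,p in {"stand":(.654,.185,.014),"post":(.45,.0155,.045),"mat":(.56,.3615,.004),"grille":(.655,-.1754,.0085)}.items()})
d=P["jugH"]-P["spout"];print("jug handle dir deg",np.degrees(np.arctan2(d[1],d[0])))
Rt=cv2.Rodrigues
from scipy.spatial.transform import Rotation as R
q=robot.get_obs()["tool_rot"];print(R.from_quat(q).as_matrix().round(3))
w=robot.camera("wrist");print({k:v for k,v in w.items() if k!="frame"})
```

```text
tampertop [470.8 172.1  86. ] side800: [402.4 298.6]
disc [471.7 174.2  22. ] side800: [401.6 329. ]
discR [470.2 144.3  22. ] side800: [410.  317.1]
cupa [549.9  87.1  48. ] side800: [381.  271.5]
cupaR [549.9  64.5  48. ] side800: [386.7 263.9]
funnel [625.1 -10.2  40. ] side800: [368.2 234.6]
funR [625.2 -40.7  40. ] side800: [375.2 226.2]
cupb [560.2 -73.9  48. ] side800: [412.6 221.6]
cupbR [560.2 -96.9  48. ] side800: [417.2 215.6]
jug [ 451.7 -179.7   62. ] side800: [483.1 200.9]
jugR [ 451.5 -205.4   62. ] side800: [487.  194.7]
jugH [ 406.5 -203.3   45. ] side800: [507.2 207.1]
spout [ 479.  -164.5   58. ] side800: [467.7 203.3]
{'stand': [301.1, 304.8], 'post': [449.8, 263.6], 'mat': [290.2, 407.3], 'grille': [391.2, 202.5]}
jug handle dir deg -151.8519022555856
[[ 0.893  0.451 -0.001]
 [ 0.451 -0.893  0.002]
 [ 0.    -0.002 -1.   ]]
{'fov_y': 61.5827429715514, 'cx': 317.0616816029647, 'cy': 205.27010608692953, 'k1': -0.039412517487181956, 'T_tool_cam': array([[ 1.41519367e-03, -9.60961086e-01, -2.76679937e-01,
         7.57089651e-02],
       [ 9.99998810e-01,  1.53004378e-03, -1.99221323e-04,
         8.61279567e-04],
       [ 6.14776355e-04, -2.76679326e-01,  9.60962108e-01,
        -1.48204439e-01],
       [ 0.00000000e+00,  0.00000000e+00,  0.00000000e+00,
         1.00000000e+00]])}
```

move_arm([
  {"hand":8.7,"travel":[3.22,-2.6,0],"twist":[0,0,0]},
  {"hand":8.7,"travel":[3.22,-2.6,0],"twist":[0,0,0]},
  {"hand":8.7,"travel":[3.22,-2.6,0],"twist":[0,0,0]},
  {"hand":8.7,"travel":[3.22,-2.6,0],"twist":[0,0,0]},
  {"hand":8.7,"travel":[3.22,-2.6,0],"twist":[0,0,0]},
], force=15)

```text
time: 0.57
position: [0.3671, -0.3673, 0.2363]
tool_rot: [0.973, 0.231, -0.0, -0.0]
ft_force: [0.3, 0.4, 0.4]
grip_width: 0.0868
grip_force: 0.0
```

move_arm([
  {"hand":8.7,"travel":[3.22,-2.6,0],"twist":[0,0,0]},
  {"hand":8.7,"travel":[3.22,-2.6,0],"twist":[0,0,0]},
  {"hand":8.7,"travel":[3.22,-2.6,0],"twist":[0,0,0]},
  {"hand":8.7,"travel":[3.22,-2.6,0],"twist":[0,0,0]},
  {"hand":8.7,"travel":[3.22,-2.6,0],"twist":[0,0,0]},
])

```text
time: 0.98
position: [0.4523, -0.1786, 0.2365]
tool_rot: [0.973, 0.232, -0.0, -0.0]
ft_force: [-0.4, -0.5, -0.1]
grip_width: 0.0871
grip_force: 0.0
```

move_arm([
  {"hand":8.7,"travel":[0,0,3],"twist":[0,0,0]},
  {"hand":8.7,"travel":[0,0,3],"twist":[0,0,0]},
  {"hand":8.7,"travel":[0,0,3],"twist":[0,0,0]},
  {"hand":8.7,"travel":[0,0,0],"twist":[0,0,0]},
  {"hand":8.7,"travel":[0,0,0],"twist":[0,0,0]},
])

```text
time: 1.4
position: [0.4511, -0.1798, 0.1455]
tool_rot: [0.973, 0.232, -0.001, -0.002]
ft_force: [0.4, -0.8, -0.8]
grip_width: 0.087
grip_force: 0.0
```

move_arm([
  {"hand":8.7,"travel":[0,0,3],"twist":[0,0,0]},
  {"hand":8.7,"travel":[0,0,3],"twist":[0,0,0]},
  {"hand":8.7,"travel":[0,0,3],"twist":[0,0,0]},
  {"hand":8.7,"travel":[0,0,2.3],"twist":[0,0,0]},
  {"hand":8.7,"travel":[0,0,0],"twist":[0,0,0]},
])

```text
time: 1.82
position: [0.4513, -0.1807, 0.0318]
tool_rot: [0.973, 0.231, -0.001, -0.001]
ft_force: [0.1, -0.1, -0.2]
grip_width: 0.0872
grip_force: 0.0
```

move_arm([
  {"hand":5,"travel":[0,0,0],"twist":[0,0,0]},
  {"hand":5,"travel":[0,0,0],"twist":[0,0,0]},
  {"hand":5,"travel":[0,0,0],"twist":[0,0,0]},
  {"hand":5,"travel":[0,0,0],"twist":[0,0,0]},
  {"hand":5,"travel":[0,0,0],"twist":[0,0,0]},
])

```text
time: 2.23
position: [0.4527, -0.181, 0.035]
tool_rot: [0.973, 0.232, 0.001, 0.001]
ft_force: [-0.6, 1.8, 0.9]
grip_width: 0.0613
grip_force: 0.5
```

move_arm([
  {"hand":5,"travel":[0,0,0],"twist":[0,0,0]},
  {"hand":5,"travel":[0,0,0],"twist":[0,0,0]},
  {"hand":5,"travel":[0,0,0],"twist":[0,0,0]},
  {"hand":5,"travel":[0,0,0],"twist":[0,0,0]},
  {"hand":5,"travel":[0,0,0],"twist":[0,0,0]},
])

```text
time: 2.65
position: [0.4522, -0.1805, 0.0346]
tool_rot: [0.973, 0.232, 0.0, 0.0]
ft_force: [-0.7, 1.4, 7.2]
grip_width: 0.056
grip_force: 14.9
```

move_arm([
  {"hand":5,"travel":[0,0,-2],"twist":[0,0,0]},
  {"hand":5,"travel":[0,0,-3],"twist":[0,0,0]},
  {"hand":5,"travel":[0,0,-3],"twist":[0,0,0]},
  {"hand":5,"travel":[0,0,0],"twist":[0,0,0]},
  {"hand":5,"travel":[0,0,0],"twist":[0,0,0]},
])

```text
time: 3.07
position: [0.4529, -0.1811, 0.115]
tool_rot: [0.973, 0.232, 0.001, 0.002]
ft_force: [0.6, -0.0, -1.3]
grip_width: 0.0565
grip_force: 14.9
```

move_arm([
  {"hand":5,"travel":[3.67,1.74,0],"twist":[0,0,0]},
  {"hand":5,"travel":[3.67,1.74,0],"twist":[0,0,0]},
  {"hand":5,"travel":[3.67,1.74,0],"twist":[0,0,0]},
  {"hand":5,"travel":[3.67,1.74,0],"twist":[0,0,0]},
  {"hand":5,"travel":[3.67,1.74,0],"twist":[0,0,0]},
])

```text
time: 3.48
position: [0.6555, -0.1746, 0.1112]
tool_rot: [0.973, 0.232, -0.002, -0.001]
ft_force: [0.8, -1.1, -2.0]
grip_width: 0.0568
grip_force: 14.9
```

move_arm([
  {"hand":5,"travel":[0,0,0],"twist":[0,0,0]},
  {"hand":5,"travel":[0,0,0],"twist":[0,0,0]},
  {"hand":5,"travel":[0,0,0],"twist":[0,0,0]},
])

```text
time: 3.73
position: [0.653, -0.1744, 0.1108]
tool_rot: [0.973, 0.232, -0.002, -0.002]
ft_force: [-0.5, 0.1, -1.8]
grip_width: 0.0565
grip_force: 14.9
```

Run:
```python
from h import *
o=robot.get_obs();print(o["position"],o["tool_rot"],o["ft_force"])
a=robot.camera("wrist")["frame"];b=robot.camera("side")["frame"]
im=np.hstack([cv2.resize(a,(400,250),interpolation=3),cv2.resize(b[90:290,210:530],(400,250))])
cv2.imwrite("pics/j1.png",im[:,:,::-1])
```

```text
[ 0.65295434 -0.17444116  0.11084794] [ 0.97270145  0.23204101 -0.00242221 -0.00173004] [-0.45650139  0.08154972 -1.81069555]
```

View pics/j1.png

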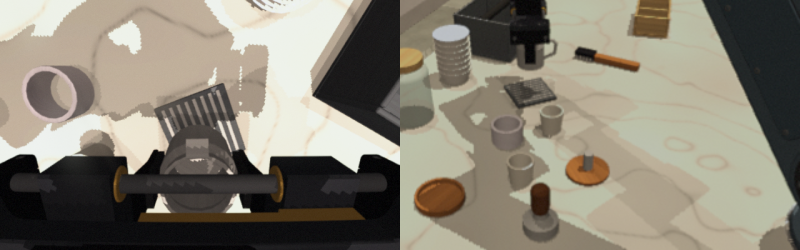

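The wrist view shows the jug held upright between the pads, over the grille. The side view confirms this, so I'll lower it.

move_arm([
  {"hand":5,"travel":[0,0,3],"twist":[0,0,0]},
  {"hand":5,"travel":[0,0,2],"twist":[0,0,0]},
  {"hand":5,"travel":[0,0,1.2],"twist":[0,0,0]},
  {"hand":5,"travel":[0,0,0],"twist":[0,0,0]},
  {"hand":5,"travel":[0,0,0],"twist":[0,0,0]},
])

```text
time: 4.25
position: [0.654, -0.1755, 0.051]
tool_rot: [0.973, 0.231, -0.001, -0.001]
ft_force: [-0.2, 0.1, -0.9]
grip_width: 0.0566
grip_force: 14.9
```

move_arm([
  {"hand":5,"travel":[0,0,0.2],"twist":[0,0,0]},
  {"hand":5,"travel":[0,0,0.2],"twist":[0,0,0]},
  {"hand":5,"travel":[0,0,0],"twist":[0,0,0]},
])

```text
time: 4.5
position: [0.6556, -0.1758, 0.0485]
tool_rot: [0.973, 0.232, 0.001, 0.001]
ft_force: [0.5, -0.6, -1.8]
grip_width: 0.0567
grip_force: 14.9
```

move_arm([
  {"hand":5,"travel":[0,0,0.2],"twist":[0,0,0]},
  {"hand":5,"travel":[0,0,0.2],"twist":[0,0,0]},
  {"hand":5,"travel":[0,0,0],"twist":[0,0,0]},
])

```text
time: 4.75
position: [0.6549, -0.1753, 0.0434]
tool_rot: [0.973, 0.232, -0.0, -0.0]
ft_force: [-0.5, -0.9, -1.6]
grip_width: 0.0569
grip_force: 14.9
```

move_arm([
  {"hand":5,"travel":[0,0,0.1],"twist":[0,0,0]},
  {"hand":5,"travel":[0,0,0.1],"twist":[0,0,0]},
  {"hand":5,"travel":[0,0,0],"twist":[0,0,0]},
])

```text
time: 5.0
position: [0.6552, -0.1754, 0.0427]
tool_rot: [0.973, 0.232, 0.0, 0.0]
ft_force: [-1.8, 1.4, 3.6]
grip_width: 0.0568
grip_force: 14.9
```

move_arm([
  {"hand":8.7,"travel":[0,0,0],"twist":[0,0,0]},
  {"hand":8.7,"travel":[0,0,0],"twist":[0,0,0]},
  {"hand":8.7,"travel":[0,0,0],"twist":[0,0,0]},
  {"hand":8.7,"travel":[0,0,0],"twist":[0,0,0]},
  {"hand":8.7,"travel":[0,0,0],"twist":[0,0,0]},
])

```text
time: 5.42
position: [0.6551, -0.1755, 0.0413]
tool_rot: [0.973, 0.232, -0.0, -0.0]
ft_force: [0.4, -0.1, -0.3]
grip_width: 0.0817
grip_force: 0.0
```

move_arm([
  {"hand":8.7,"travel":[0,0,0],"twist":[0,0,0]},
  {"hand":8.7,"travel":[0,0,-1.5],"twist":[0,0,0]},
  {"hand":8.7,"travel":[0,0,-2.5],"twist":[0,0,0]},
  {"hand":8.7,"travel":[0,0,-4],"twist":[0,0,0]},
  {"hand":8.7,"travel":[0,0,-3],"twist":[0,0,0]},
])

```text
time: 5.83
position: [0.6552, -0.1755, 0.153]
tool_rot: [0.973, 0.232, 0.0, 0.0]
ft_force: [0.5, 0.3, 0.3]
grip_width: 0.0868
grip_force: 0.0
```

move_arm([
  {"hand":8.7,"travel":[0.95,-3.22,0],"twist":[0,0,0]},
  {"hand":8.7,"travel":[0.95,-3.22,0],"twist":[0,0,0]},
  {"hand":8.7,"travel":[0.95,-3.22,0],"twist":[0,0,0]},
  {"hand":8.7,"travel":[0.95,-3.22,0],"twist":[0,0,0]},
  {"hand":8.7,"travel":[0.95,-3.22,0],"twist":[0,0,0]},
])

```text
time: 6.25
position: [0.6243, -0.0091, 0.1517]
tool_rot: [0.973, 0.231, 0.0, 0.0]
ft_force: [0.2, 0.5, -0.5]
grip_width: 0.0865
grip_force: 0.0
```

move_arm([
  {"hand":8.7,"travel":[0,0,0],"twist":[0,0,0]},
  {"hand":8.7,"travel":[0,0,0],"twist":[0,0,0]},
])

```text
time: 6.42
position: [0.6243, -0.0083, 0.1516]
tool_rot: [0.972, 0.234, -0.0, -0.0]
ft_force: [0.0, -1.3, -0.2]
grip_width: 0.0872
grip_force: 0.0
```

Run:
```python
from h import *
from scipy.spatial.transform import Rotation as R
o=robot.get_obs();print(o["position"],o["tool_rot"])
w=robot.camera("wrist");T=np.eye(4);T[:3,:3]=R.from_quat(o["tool_rot"]).as_matrix();T[:3,3]=o["position"];T=T@w["T_tool_cam"]
a=w["frame"].copy()
th=np.linspace(0,6.28,40)
b=robot.camera("top")["frame"]
for t in th: cv2.circle(a,tuple(int(v) for v in proj(w,(.625+.031*np.cos(t),-.010+.031*np.sin(t),.04),T)),1,(255,0,0),-1)
im=np.hstack([cv2.resize(a,(400,250),interpolation=3),cv2.resize(b[100:280,200:488],(400,250))])
cv2.imwrite("pics/f1.png",im[:,:,::-1])
```

```text
[ 0.62426414 -0.00831126  0.15158798] [ 9.72351982e-01  2.33519940e-01 -2.43479440e-04 -2.47119398e-05]
```

View pics/f1.png

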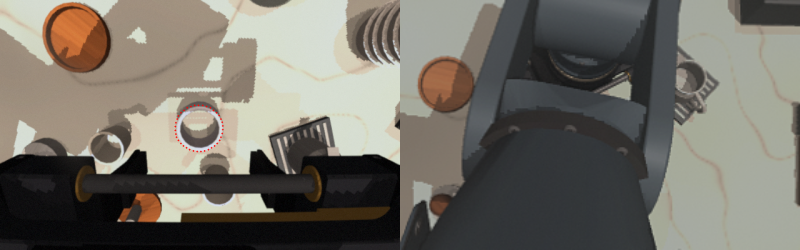

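The funnel rim matches the predicted circle at (198,130) in the wrist view. The top view shows the jug standing on the grille. Next I'll descend and grip the funnel.

move_arm([
  {"hand":8.7,"travel":[0,0,3.5],"twist":[0,0,0]},
  {"hand":8.7,"travel":[0,0,3.5],"twist":[0,0,0]},
  {"hand":8.7,"travel":[0,0,3],"twist":[0,0,0]},
  {"hand":8.7,"travel":[0,0,2.4],"twist":[0,0,0]},
  {"hand":8.7,"travel":[0,0,0],"twist":[0,0,0]},
])

```text
time: 6.93
position: [0.6215, -0.0116, 0.0223]
tool_rot: [0.973, 0.231, -0.004, -0.002]
ft_force: [-0.5, 0.5, -0.2]
grip_width: 0.0874
grip_force: 0.0
```

move_arm([
  {"hand":5.5,"travel":[0,0,0],"twist":[0,0,0]},
  {"hand":5.5,"travel":[0,0,0],"twist":[0,0,0]},
  {"hand":5.5,"travel":[0,0,0],"twist":[0,0,0]},
  {"hand":5.5,"travel":[0,0,0],"twist":[0,0,0]},
  {"hand":5.5,"travel":[0,0,0],"twist":[0,0,0]},
])

```text
time: 7.35
position: [0.6259, -0.0105, 0.0294]
tool_rot: [0.973, 0.232, 0.001, 0.001]
ft_force: [-0.9, -0.2, 4.5]
grip_width: 0.0622
grip_force: 15.0
```

move_arm([
  {"hand":5.5,"travel":[0,0,0],"twist":[0,0,0]},
  {"hand":5.5,"travel":[0,0,0],"twist":[0,0,0]},
  {"hand":5.5,"travel":[0,0,0],"twist":[0,0,0]},
])

```text
time: 7.6
position: [0.6259, -0.0106, 0.0293]
tool_rot: [0.973, 0.232, 0.001, 0.001]
ft_force: [-0.4, 0.1, 7.2]
grip_width: 0.0623
grip_force: 15.0
```

move_arm([
  {"hand":5.5,"travel":[0,0,-2],"twist":[0,0,0]},
  {"hand":5.5,"travel":[0,0,-4],"twist":[0,0,0]},
  {"hand":5.5,"travel":[0,0,-4],"twist":[0,0,0]},
  {"hand":5.5,"travel":[0,0,0],"twist":[0,0,0]},
  {"hand":5.5,"travel":[0,0,0],"twist":[0,0,0]},
])

```text
time: 8.02
position: [0.6268, -0.0106, 0.1308]
tool_rot: [0.973, 0.232, 0.003, 0.001]
ft_force: [-1.1, 0.4, -1.2]
grip_width: 0.0625
grip_force: 15.0
```

move_arm([
  {"hand":5.5,"travel":[-2.91,-2.05,0],"twist":[0,0,0]},
  {"hand":5.5,"travel":[-2.91,-2.05,0],"twist":[0,0,0]},
  {"hand":5.5,"travel":[-2.91,-2.05,0],"twist":[0,0,0]},
  {"hand":5.5,"travel":[-2.91,-2.05,0],"twist":[0,0,0]},
  {"hand":5.5,"travel":[-2.91,-2.05,0],"twist":[0,0,0]},
])

```text
time: 8.43
position: [0.4457, 0.0161, 0.1265]
tool_rot: [0.973, 0.232, -0.001, -0.001]
ft_force: [-0.2, 0.4, -1.3]
grip_width: 0.062
grip_force: 15.0
```

move_arm([
  {"hand":5.5,"travel":[0,0,0],"twist":[0,0,0]},
  {"hand":5.5,"travel":[0,0,0],"twist":[0,0,0]},
  {"hand":5.5,"travel":[0,0,0],"twist":[0,0,0]},
])

```text
time: 8.68
position: [0.4491, 0.0155, 0.1271]
tool_rot: [0.973, 0.232, 0.0, 0.0]
ft_force: [0.3, -0.1, -1.2]
grip_width: 0.0623
grip_force: 15.0
```

Run:
```python
from h import *
o=robot.get_obs();print(o["position"],o["tool_rot"],o["ft_force"])
a=robot.camera("wrist")["frame"];b=robot.camera("side")["frame"];t=robot.camera("top")["frame"]
im=np.hstack([cv2.resize(a,(400,250),interpolation=3),cv2.resize(b[130:290,230:486],(400,250))])
cv2.imwrite("pics/f2.png",im[:,:,::-1])
cv2.imwrite("t_j.png",t[:,:,::-1])
```

```text
[0.44908312 0.0154927  0.12712412] [9.72763122e-01 2.31801421e-01 9.28816659e-05 3.89855914e-05] [ 0.33244463 -0.11793548 -1.22909771]
```

View pics/f2.png

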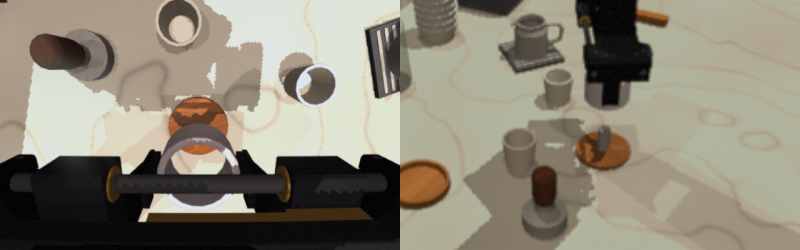

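The funnel is held over the post and the jug stands on the grille, so I'll lower the funnel.

move_arm([
  {"hand":5.5,"travel":[0,0,2.5],"twist":[0,0,0]},
  {"hand":5.5,"travel":[0,0,2.5],"twist":[0,0,0]},
  {"hand":5.5,"travel":[0,0,2],"twist":[0,0,0]},
  {"hand":5.5,"travel":[0,0,1.2],"twist":[0,0,0]},
  {"hand":5.5,"travel":[0,0,0],"twist":[0,0,0]},
])

```text
time: 9.25
position: [0.4485, 0.0155, 0.0432]
tool_rot: [0.973, 0.232, -0.002, -0.001]
ft_force: [0.2, -0.9, -1.8]
grip_width: 0.0621
grip_force: 15.0
```

move_arm([
  {"hand":5.5,"travel":[0,0,0.3],"twist":[0,0,0]},
  {"hand":5.5,"travel":[0,0,0.3],"twist":[0,0,0]},
  {"hand":5.5,"travel":[0,0,0],"twist":[0,0,0]},
])

```text
time: 9.5
position: [0.4495, 0.0154, 0.0397]
tool_rot: [0.973, 0.232, 0.001, 0.0]
ft_force: [-0.3, -0.3, -1.7]
grip_width: 0.0622
grip_force: 15.0
```

move_arm([
  {"hand":5.5,"travel":[0,0,0.15],"twist":[0,0,0]},
  {"hand":5.5,"travel":[0,0,0.15],"twist":[0,0,0]},
  {"hand":5.5,"travel":[0,0,0],"twist":[0,0,0]},
])

```text
time: 9.75
position: [0.4493, 0.0154, 0.0373]
tool_rot: [0.973, 0.232, 0.001, 0.0]
ft_force: [0.8, 0.5, 1.3]
grip_width: 0.0622
grip_force: 15.0
```

move_arm([
  {"hand":8.7,"travel":[0,0,0],"twist":[0,0,0]},
  {"hand":8.7,"travel":[0,0,0],"twist":[0,0,0]},
  {"hand":8.7,"travel":[0,0,0],"twist":[0,0,0]},
  {"hand":8.7,"travel":[0,0,0],"twist":[0,0,0]},
  {"hand":8.7,"travel":[0,0,0],"twist":[0,0,0]},
])

```text
time: 10.17
position: [0.4487, 0.0155, 0.0365]
tool_rot: [0.973, 0.232, -0.0, -0.0]
ft_force: [-0.2, 0.8, 0.7]
grip_width: 0.0848
grip_force: 0.0
```

move_arm([
  {"hand":8.7,"travel":[0,0,-1],"twist":[0,0,0]},
  {"hand":8.7,"travel":[0,0,-3],"twist":[0,0,0]},
  {"hand":8.7,"travel":[0,0,-4],"twist":[0,0,0]},
  {"hand":8.7,"travel":[0,0,-4],"twist":[0,0,0]},
  {"hand":8.7,"travel":[0,0,0],"twist":[0,0,0]},
])

```text
time: 10.58
position: [0.4527, 0.0149, 0.1624]
tool_rot: [0.973, 0.232, 0.006, 0.003]
ft_force: [1.2, -0.1, -0.3]
grip_width: 0.0871
grip_force: 0.0
```

move_arm([
  {"hand":8.7,"travel":[2.26,-3.27,0],"twist":[0,0,0]},
  {"hand":8.7,"travel":[2.26,-3.27,0],"twist":[0,0,0]},
  {"hand":8.7,"travel":[2.26,-3.27,0],"twist":[0,0,0]},
  {"hand":8.7,"travel":[2.26,-3.27,0],"twist":[0,0,0]},
  {"hand":8.7,"travel":[0,0,0],"twist":[0,0,0]},
])

```text
time: 11.0
position: [0.4712, 0.1788, 0.1566]
tool_rot: [0.972, 0.235, 0.002, -0.001]
ft_force: [0.5, -0.1, 0.8]
grip_width: 0.0869
grip_force: 0.0
```

move_arm([
  {"hand":8.7,"travel":[0,0,0],"twist":[0,0,0]},
  {"hand":8.7,"travel":[0,0,0],"twist":[0,0,0]},
])

```text
time: 11.17
position: [0.4696, 0.1729, 0.1561]
tool_rot: [0.973, 0.232, -0.001, 0.0]
ft_force: [1.0, 0.3, -0.6]
grip_width: 0.0872
grip_force: 0.0
```

Run:
```python
from h import *
from scipy.spatial.transform import Rotation as R
o=robot.get_obs();print(o["position"],o["tool_rot"])
w=robot.camera("wrist");T=np.eye(4);T[:3,:3]=R.from_quat(o["tool_rot"]).as_matrix();T[:3,3]=o["position"];T=T@w["T_tool_cam"]
a=w["frame"].copy()
b=robot.camera("side")["frame"]
for t in np.linspace(0,6.28,40):
  for r,z in [(.029,.022),(.0155,.084)]: cv2.circle(a,tuple(int(v) for v in proj(w,(.471+r*np.cos(t),.173+r*np.sin(t),z),T)),1,(255,0,0),-1)
im=np.hstack([cv2.resize(a,(400,250),interpolation=3),cv2.resize(b[130:290,230:486],(400,250))])
cv2.imwrite("pics/t1.png",im[:,:,::-1])
```

```text
[0.46964666 0.17293634 0.15606768] [ 9.72623205e-01  2.32386416e-01 -7.98106593e-04  1.29373428e-04]
```

View pics/t1.png

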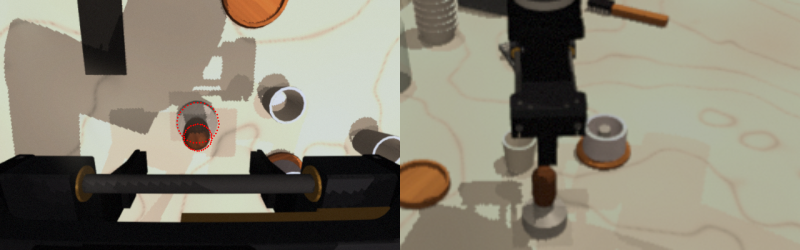

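The tamper outlines match the predicted circles, and the side view shows the funnel on the post base. Next is the tamper grip.

move_arm([
  {"hand":8.7,"travel":[0,0,3],"twist":[0,0,0]},
  {"hand":8.7,"travel":[0,0,3],"twist":[0,0,0]},
  {"hand":8.7,"travel":[0,0,2.8],"twist":[0,0,0]},
  {"hand":8.7,"travel":[0,0,0],"twist":[0,0,0]},
  {"hand":2.5,"travel":[0,0,0],"twist":[0,0,0]},
], force=25)

```text
time: 11.68
position: [0.4694, 0.1716, 0.0676]
tool_rot: [0.973, 0.231, -0.002, -0.0]
ft_force: [0.2, -1.1, 0.1]
grip_width: 0.0848
grip_force: 0.0
```

move_arm([
  {"hand":2.5,"travel":[0,0,0],"twist":[0,0,0]},
  {"hand":2.5,"travel":[0,0,0],"twist":[0,0,0]},
  {"hand":2.5,"travel":[0,0,0],"twist":[0,0,0]},
  {"hand":2.5,"travel":[0,0,0],"twist":[0,0,0]},
  {"hand":2.5,"travel":[0,0,0],"twist":[0,0,0]},
])

```text
time: 12.1
position: [0.471, 0.1732, 0.0696]
tool_rot: [0.973, 0.232, 0.001, 0.0]
ft_force: [0.3, -0.0, 0.6]
grip_width: 0.0547
grip_force: 0.0
```

move_arm([
  {"hand":2.5,"travel":[0,0,0],"twist":[0,0,0]},
  {"hand":2.5,"travel":[0,0,0],"twist":[0,0,0]},
  {"hand":2.5,"travel":[0,0,0],"twist":[0,0,0]},
  {"hand":2.5,"travel":[0,0,0],"twist":[0,0,0]},
  {"hand":2.5,"travel":[0,0,0],"twist":[0,0,0]},
])

```text
time: 12.52
position: [0.4701, 0.1733, 0.0685]
tool_rot: [0.973, 0.232, -0.0, -0.0]
ft_force: [-1.0, 1.4, 0.8]
grip_width: 0.0299
grip_force: 24.8
```

move_arm([
  {"hand":2.5,"travel":[0,0,-1],"twist":[0,0,0]},
  {"hand":2.5,"travel":[0,0,-2.5],"twist":[0,0,0]},
  {"hand":2.5,"travel":[0,0,-2.5],"twist":[0,0,0]},
  {"hand":2.5,"travel":[2.83,1.21,0],"twist":[0,0,0]},
  {"hand":2.5,"travel":[2.83,1.21,0],"twist":[0,0,0]},
])

```text
time: 12.93
position: [0.5312, 0.177, 0.1304]
tool_rot: [0.973, 0.232, -0.0, 0.0]
ft_force: [1.1, 0.2, -2.6]
grip_width: 0.0301
grip_force: 24.9
```

move_arm([
  {"hand":2.5,"travel":[2.83,1.21,0],"twist":[0,0,0]},
  {"hand":2.5,"travel":[2.83,1.21,0],"twist":[0,0,0]},
  {"hand":2.5,"travel":[2.83,1.21,0],"twist":[0,0,0]},
  {"hand":2.5,"travel":[2.83,1.21,0],"twist":[0,0,0]},
  {"hand":2.5,"travel":[0,0,0],"twist":[0,0,0]},
])

```text
time: 13.35
position: [0.6623, 0.1843, 0.1292]
tool_rot: [0.973, 0.231, 0.005, 0.001]
ft_force: [0.8, -0.1, -2.4]
grip_width: 0.0302
grip_force: 25.0
```

move_arm([
  {"hand":2.5,"travel":[0,0,0],"twist":[0,0,0]},
  {"hand":2.5,"travel":[0,0,0],"twist":[0,0,0]},
  {"hand":2.5,"travel":[0,0,0],"twist":[0,0,0]},
])

```text
time: 13.6
position: [0.6526, 0.1847, 0.1279]
tool_rot: [0.973, 0.232, -0.002, -0.0]
ft_force: [-0.8, -0.0, -4.0]
grip_width: 0.0303
grip_force: 25.0
```

Run:
```python
from h import *
o=robot.get_obs();print(o["position"],o["tool_rot"],o["ft_force"])
a=robot.camera("wrist")["frame"];b=robot.camera("side")["frame"]
im=np.hstack([cv2.resize(a,(400,250),interpolation=3),cv2.resize(b[130:290,150:406],(400,250))])
cv2.imwrite("pics/t2.png",im[:,:,::-1])
```

```text
[0.65256668 0.18468132 0.12785953] [ 9.72740803e-01  2.31887546e-01 -1.85971643e-03 -1.91698315e-04] [-0.78698257 -0.00657047 -4.00462396]
```

View pics/t2.png

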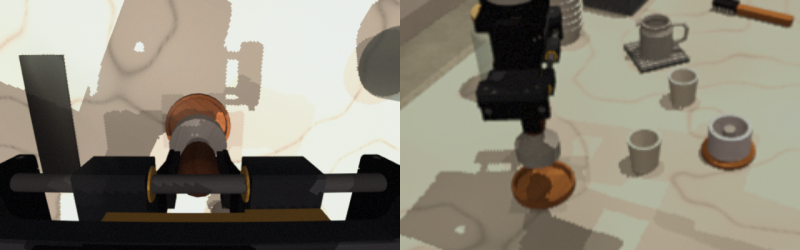

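The tamper hangs upright over the stand, with its disc at (540,150) in the side view. I'll lower it now.

move_arm([
  {"hand":2.5,"travel":[0,0,2],"twist":[0,0,0]},
  {"hand":2.5,"travel":[0,0,2],"twist":[0,0,0]},
  {"hand":2.5,"travel":[0,0,0.8],"twist":[0,0,0]},
  {"hand":2.5,"travel":[0,0,0],"twist":[0,0,0]},
  {"hand":2.5,"travel":[0,0,0],"twist":[0,0,0]},
])

```text
time: 14.12
position: [0.6541, 0.1849, 0.0803]
tool_rot: [0.973, 0.232, -0.001, -0.0]
ft_force: [0.3, 0.5, -3.4]
grip_width: 0.0303
grip_force: 25.0
```

move_arm([
  {"hand":2.5,"travel":[0,0,0.3],"twist":[0,0,0]},
  {"hand":2.5,"travel":[0,0,0.2],"twist":[0,0,0]},
  {"hand":2.5,"travel":[0,0,0],"twist":[0,0,0]},
])

```text
time: 14.37
position: [0.6551, 0.1848, 0.0761]
tool_rot: [0.973, 0.232, 0.0, 0.0]
ft_force: [-0.6, 0.8, -2.4]
grip_width: 0.0306
grip_force: 25.0
```

move_arm([
  {"hand":2.5,"travel":[0,0,0.15],"twist":[0,0,0]},
  {"hand":2.5,"travel":[0,0,0.1],"twist":[0,0,0]},
  {"hand":2.5,"travel":[0,0,0],"twist":[0,0,0]},
])

```text
time: 14.62
position: [0.6547, 0.1848, 0.073]
tool_rot: [0.973, 0.232, -0.0, -0.0]
ft_force: [-0.3, 0.6, -2.3]
grip_width: 0.0304
grip_force: 25.0
```

move_arm([
  {"hand":2.5,"travel":[0,0,0.1],"twist":[0,0,0]},
  {"hand":2.5,"travel":[0,0,0],"twist":[0,0,0]},
])

```text
time: 14.78
position: [0.655, 0.1849, 0.0723]
tool_rot: [0.973, 0.232, 0.0, -0.0]
ft_force: [-0.7, 0.1, -1.9]
grip_width: 0.03
grip_force: 25.0
```

move_arm([
  {"hand":2.5,"travel":[0,0,0.1],"twist":[0,0,0]},
  {"hand":2.5,"travel":[0,0,0.05],"twist":[0,0,0]},
  {"hand":2.5,"travel":[0,0,0],"twist":[0,0,0]},
])

```text
time: 15.03
position: [0.6551, 0.1851, 0.0722]
tool_rot: [0.973, 0.232, 0.001, 0.0]
ft_force: [-1.7, 0.0, 4.9]
grip_width: 0.0302
grip_force: 25.0
```

move_arm([
  {"hand":7,"travel":[0,0,0],"twist":[0,0,0]},
  {"hand":7,"travel":[0,0,0],"twist":[0,0,0]},
  {"hand":7,"travel":[0,0,0],"twist":[0,0,0]},
  {"hand":7,"travel":[0,0,0],"twist":[0,0,0]},
  {"hand":7,"travel":[0,0,0],"twist":[0,0,0]},
])

```text
time: 15.45
position: [0.6549, 0.1847, 0.0704]
tool_rot: [0.973, 0.232, 0.0, 0.0]
ft_force: [0.9, -0.2, 0.8]
grip_width: 0.0556
grip_force: 0.0
```

move_arm([
  {"hand":7,"travel":[0,0,-1.5],"twist":[0,0,0]},
  {"hand":7,"travel":[0,0,-3],"twist":[0,0,0]},
  {"hand":7,"travel":[0,0,-3.5],"twist":[0,0,0]},
  {"hand":7,"travel":[0,0,-3],"twist":[0,0,0]},
  {"hand":7,"travel":[0,0,0],"twist":[0,0,6.7]},
])

```text
time: 15.87
position: [0.6593, 0.1854, 0.1881]
tool_rot: [0.985, 0.174, 0.007, 0.0]
ft_force: [0.3, -0.6, 1.1]
grip_width: 0.0696
grip_force: 0.0
```

move_arm([
  {"hand":6,"travel":[0,0,0],"twist":[0,0,6.7]},
  {"hand":6,"travel":[0,0,0],"twist":[0,0,6.7]},
  {"hand":6,"travel":[0,0,0],"twist":[0,0,6.7]},
  {"hand":6,"travel":[0,0,0],"twist":[0,0,0]},
])

```text
time: 16.2
position: [0.6547, 0.1847, 0.1805]
tool_rot: [1.0, -0.001, 0.0, 0.0]
ft_force: [-0.8, 0.5, 0.4]
grip_width: 0.0604
grip_force: 0.0
```

Contact with the stand floor was felt and the tamper is released. Now to the brush.

move_arm([
  {"hand":6,"travel":[-0.77,3.98,0],"twist":[0,0,0]},
  {"hand":6,"travel":[-0.77,3.98,0],"twist":[0,0,0]},
  {"hand":6,"travel":[-0.77,3.98,0],"twist":[0,0,0]},
  {"hand":6,"travel":[-0.77,3.98,0],"twist":[0,0,0]},
  {"hand":6,"travel":[-0.77,3.98,0],"twist":[0,0,0]},
])

```text
time: 16.62
position: [0.6157, -0.0157, 0.1805]
tool_rot: [1.0, 0.002, 0.0, 0.0]
ft_force: [0.8, 0.7, 0.4]
grip_width: 0.0598
grip_force: 0.0
```

move_arm([
  {"hand":6,"travel":[-0.77,3.98,0],"twist":[0,0,0]},
  {"hand":6,"travel":[-0.77,3.98,0],"twist":[0,0,0]},
  {"hand":6,"travel":[-0.77,3.98,0],"twist":[0,0,0]},
  {"hand":6,"travel":[-0.77,3.98,0],"twist":[0,0,0]},
  {"hand":6,"travel":[-0.77,3.98,0],"twist":[0,0,0]},
])

```text
time: 17.03
position: [0.5771, -0.2151, 0.1805]
tool_rot: [1.0, 0.002, 0.0, 0.0]
ft_force: [0.4, 0.2, -0.5]
grip_width: 0.06
grip_force: 0.0
```

move_arm([
  {"hand":6,"travel":[-0.77,3.98,0],"twist":[0,0,0]},
  {"hand":6,"travel":[-0.77,3.98,0],"twist":[0,0,0]},
  {"hand":6,"travel":[-0.77,3.98,0],"twist":[0,0,0]},
  {"hand":6,"travel":[-0.77,3.98,0],"twist":[0,0,0]},
  {"hand":6,"travel":[0,0,0],"twist":[0,0,0]},
])

```text
time: 17.45
position: [0.5456, -0.3816, 0.1807]
tool_rot: [1.0, -0.002, 0.001, 0.003]
ft_force: [0.5, -0.2, 0.4]
grip_width: 0.0603
grip_force: 0.0
```

move_arm([
  {"hand":6,"travel":[0,0,0],"twist":[0,0,0]},
  {"hand":6,"travel":[0,0,0],"twist":[0,0,0]},
  {"hand":6,"travel":[0,0,0],"twist":[0,0,0]},
])

```text
time: 17.7
position: [0.547, -0.3708, 0.1802]
tool_rot: [1.0, 0.001, -0.0, -0.001]
ft_force: [-0.6, 0.7, -0.1]
grip_width: 0.0601
grip_force: 0.0
```

Run:
```python
from h import *
from scipy.spatial.transform import Rotation as R
o=robot.get_obs();print(o["position"],o["tool_rot"])
w=robot.camera("wrist");T=np.eye(4);T[:3,:3]=R.from_quat(o["tool_rot"]).as_matrix();T[:3,3]=o["position"];T=T@w["T_tool_cam"]
a=w["frame"].copy()
h=cv2.cvtColor(a,cv2.COLOR_RGB2HSV); m=((h[...,0]<18)&(h[...,1]>110)).astype(np.uint8)
cs,_=cv2.findContours(m,cv2.RETR_EXTERNAL,cv2.CHAIN_APPROX_NONE)
for ct in sorted(cs,key=cv2.contourArea)[-3:]:
    P=np.array([onz(w,p[0],.018,T)[:2] for p in ct],np.float32)*1000; print(cv2.contourArea(ct),cv2.minAreaRect(P))
for x in np.linspace(-.082,.078,17):
    cv2.circle(a,tuple(int(v) for v in proj(w,(.5475+x,-.372,.018),T)),2,(0,0,255),-1)
b=robot.camera("top")["frame"]; cv2.imwrite("t2.png",b[:,:,::-1])
im=np.hstack([cv2.resize(a,(400,250),interpolation=3),cv2.resize(b[100:280,190:478],(400,250))])
cv2.imwrite("pics/b1.png",im[:,:,::-1])
```

```text
[ 0.54696733 -0.37080873  0.18024258] [ 9.99998983e-01  1.18835051e-03 -4.07875043e-04 -6.74197347e-04]
1973.5 ((520.6591796875, -373.5929260253906), (19.58115005493164, 108.09036254882812), 87.81986236572266)
5026.0 ((372.8511962890625, -480.1123352050781), (30.045629501342773, 413.3359375), 0.544585108757019)
7493.0 ((503.4717102050781, -623.0708618164062), (97.84635925292969, 160.82260131835938), 11.46207332611084)
```

View pics/b1.png

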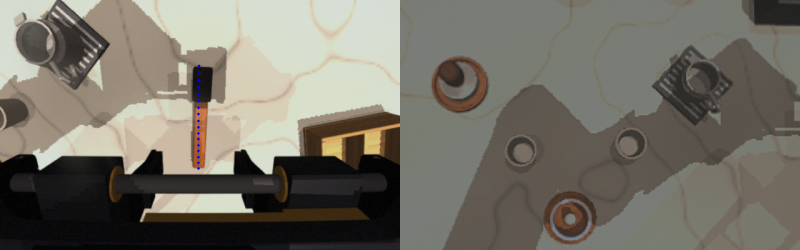

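The brush line is about 2–3 mm off the prediction, with yaw near -2.2° and its axis at y ≈ -0.3745 where I grip. I'll correct for that and grasp. The jug, tamper and funnel look placed in the top view.

move_arm([
  {"hand":6,"travel":[0,0.25,3.5],"twist":[0,0,2.2]},
  {"hand":6,"travel":[0,0,3.5],"twist":[0,0,0]},
  {"hand":6,"travel":[0,0,3.5],"twist":[0,0,0]},
  {"hand":6,"travel":[0,0,2.5],"twist":[0,0,0]},
  {"hand":6,"travel":[0,0,0],"twist":[0,0,0]},
])

```text
time: 18.22
position: [0.5441, -0.3704, 0.0448]
tool_rot: [1.0, -0.018, -0.004, -0.004]
ft_force: [0.3, 2.0, -0.9]
grip_width: 0.0599
grip_force: 0.0
```

move_arm([
  {"hand":6,"travel":[0,0,2],"twist":[0,0,0]},
  {"hand":6,"travel":[0,0,1.1],"twist":[0,0,0]},
  {"hand":6,"travel":[0,0,0],"twist":[0,0,0]},
  {"hand":6,"travel":[0,0,0],"twist":[0,0,0]},
])

```text
time: 18.55
position: [0.5473, -0.3745, 0.0202]
tool_rot: [1.0, -0.019, 0.0, 0.0]
ft_force: [-0.0, -0.4, 1.3]
grip_width: 0.0598
grip_force: 0.0
```

move_arm([
  {"hand":1.2,"travel":[0,0,0],"twist":[0,0,0]},
  {"hand":1.2,"travel":[0,0,0],"twist":[0,0,0]},
  {"hand":1.2,"travel":[0,0,0],"twist":[0,0,0]},
  {"hand":1.2,"travel":[0,0,0],"twist":[0,0,0]},
  {"hand":1.2,"travel":[0,0,0],"twist":[0,0,0]},
], force=20)

```text
time: 18.97
position: [0.5472, -0.3751, 0.0202]
tool_rot: [1.0, -0.019, 0.0, 0.0]
ft_force: [0.8, 0.1, -0.0]
grip_width: 0.0343
grip_force: 0.0
```

move_arm([
  {"hand":1.2,"travel":[0,0,0],"twist":[0,0,0]},
  {"hand":1.2,"travel":[0,0,0],"twist":[0,0,0]},
  {"hand":1.2,"travel":[0,0,0],"twist":[0,0,0]},
  {"hand":1.2,"travel":[0,0,0],"twist":[0,0,0]},
  {"hand":1.2,"travel":[0,0,0],"twist":[0,0,0]},
])

```text
time: 19.38
position: [0.5469, -0.3748, 0.0196]
tool_rot: [1.0, -0.019, -0.0, -0.0]
ft_force: [-0.8, 1.0, 1.5]
grip_width: 0.0196
grip_force: 20.0
```

move_arm([
  {"hand":1.2,"travel":[0,0,-2],"twist":[0,0,0]},
  {"hand":1.2,"travel":[0,0,-4],"twist":[0,0,0]},
  {"hand":1.2,"travel":[0,0,-4],"twist":[0,0,0]},
  {"hand":1.2,"travel":[0,0,-4],"twist":[0,0,0]},
  {"hand":1.2,"travel":[0,0,0],"twist":[0,0,0]},
])

```text
time: 19.8
position: [0.5512, -0.3786, 0.1685]
tool_rot: [1.0, -0.019, 0.006, 0.006]
ft_force: [0.7, -1.4, -0.5]
grip_width: 0.0195
grip_force: 20.0
```

move_arm([
  {"hand":1.2,"travel":[0,0,0],"twist":[0,0,-7]},
  {"hand":1.2,"travel":[0,0,0],"twist":[0,0,-7]},
  {"hand":1.2,"travel":[0,0,0],"twist":[0,0,-7]},
  {"hand":1.2,"travel":[0,0,0],"twist":[0,0,-7]},
  {"hand":1.2,"travel":[0,0,0],"twist":[0,0,0]},
])

```text
time: 20.22
position: [0.5466, -0.3746, 0.159]
tool_rot: [0.975, 0.224, -0.0, -0.0]
ft_force: [0.2, 0.7, -1.4]
grip_width: 0.0197
grip_force: 20.0
```

move_arm([
  {"hand":1.2,"travel":[1.84,-3.65,0],"twist":[0,0,0]},
  {"hand":1.2,"travel":[1.84,-3.65,0],"twist":[0,0,0]},
  {"hand":1.2,"travel":[1.84,-3.65,0],"twist":[0,0,0]},
  {"hand":1.2,"travel":[1.84,-3.65,0],"twist":[0,0,0]},
  {"hand":1.2,"travel":[1.84,-3.65,0],"twist":[0,0,0]},
])

```text
time: 20.63
position: [0.5499, -0.1689, 0.1592]
tool_rot: [0.975, 0.221, -0.0, -0.0]
ft_force: [-0.5, 0.2, -0.9]
grip_width: 0.0197
grip_force: 20.0
```

move_arm([
  {"hand":1.2,"travel":[1.84,-3.65,0],"twist":[0,0,0]},
  {"hand":1.2,"travel":[1.84,-3.65,0],"twist":[0,0,0]},
  {"hand":1.2,"travel":[1.84,-3.65,0],"twist":[0,0,0]},
  {"hand":1.2,"travel":[1.84,-3.65,0],"twist":[0,0,0]},
  {"hand":1.2,"travel":[1.84,-3.65,0],"twist":[0,0,0]},
])

```text
time: 21.05
position: [0.5534, 0.0357, 0.1594]
tool_rot: [0.975, 0.221, 0.0, -0.0]
ft_force: [0.7, 0.3, -0.8]
grip_width: 0.02
grip_force: 20.0
```

move_arm([
  {"hand":1.2,"travel":[1.84,-3.65,0],"twist":[0,0,0]},
  {"hand":1.2,"travel":[1.84,-3.65,0],"twist":[0,0,0]},
  {"hand":1.2,"travel":[1.84,-3.65,0],"twist":[0,0,0]},
  {"hand":1.2,"travel":[1.84,-3.65,0],"twist":[0,0,0]},
  {"hand":1.2,"travel":[1.84,-3.65,0],"twist":[0,0,0]},
])

```text
time: 21.47
position: [0.5567, 0.2402, 0.1593]
tool_rot: [0.975, 0.222, -0.0, 0.0]
ft_force: [0.7, -0.7, -0.7]
grip_width: 0.0198
grip_force: 20.0
```

move_arm([
  {"hand":1.2,"travel":[1.84,-3.65,0],"twist":[0,0,0]},
  {"hand":1.2,"travel":[1.84,-3.65,0],"twist":[0,0,0]},
  {"hand":1.2,"travel":[1.84,-3.65,0],"twist":[0,0,0]},
  {"hand":1.2,"travel":[0,0,0],"twist":[0,0,0]},
  {"hand":1.2,"travel":[0,0,0],"twist":[0,0,0]},
])

```text
time: 21.88
position: [0.5584, 0.3632, 0.1589]
tool_rot: [0.975, 0.224, 0.0, 0.0]
ft_force: [1.0, -0.4, -1.6]
grip_width: 0.0198
grip_force: 20.0
```

move_arm([
  {"hand":1.2,"travel":[0,0,0],"twist":[0,0,0]},
  {"hand":1.2,"travel":[0,0,0],"twist":[0,0,0]},
  {"hand":1.2,"travel":[0,0,0],"twist":[0,0,0]},
])

```text
time: 22.13
position: [0.5593, 0.3591, 0.1594]
tool_rot: [0.975, 0.222, -0.0, 0.0]
ft_force: [0.9, -0.9, -1.0]
grip_width: 0.0193
grip_force: 20.0
```

Run:
```python
from h import *
o=robot.get_obs();print(o["position"],o["tool_rot"],o["grip_width"])
a=robot.camera("wrist")["frame"];b=robot.camera("side")["frame"]
im=np.hstack([cv2.resize(a,(400,250),interpolation=3),cv2.resize(b[130:370,130:514],(400,250))])
cv2.imwrite("pics/b2.png",im[:,:,::-1])
```

```text
[0.5593388  0.3590861  0.15936854] [ 9.75069546e-01  2.21898957e-01 -4.38896922e-04  2.02260488e-04] 0.019346044544942112
```

View pics/b2.png

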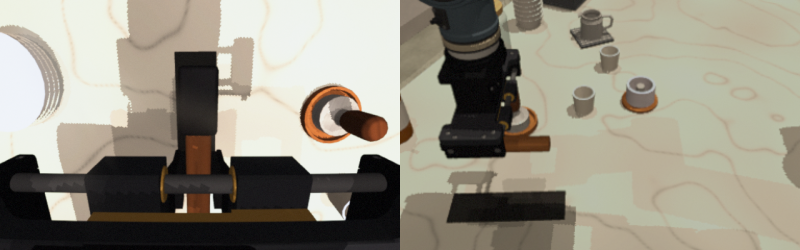

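The brush is aligned over the mat in the wrist view and the tamper stands in its cup. I'll lower it.

move_arm([
  {"hand":1.2,"travel":[0,0,3.5],"twist":[0,0,0]},
  {"hand":1.2,"travel":[0,0,3.5],"twist":[0,0,0]},
  {"hand":1.2,"travel":[0,0,3.5],"twist":[0,0,0]},
  {"hand":1.2,"travel":[0,0,1.8],"twist":[0,0,0]},
  {"hand":1.2,"travel":[0,0,0],"twist":[0,0,0]},
])

```text
time: 22.65
position: [0.5559, 0.3581, 0.0316]
tool_rot: [0.975, 0.222, -0.005, 0.001]
ft_force: [-0.1, -0.2, -1.4]
grip_width: 0.0203
grip_force: 20.0
```

move_arm([
  {"hand":1.2,"travel":[0,0,0.4],"twist":[0,0,0]},
  {"hand":1.2,"travel":[0,0,0.3],"twist":[0,0,0]},
  {"hand":1.2,"travel":[0,0,0.2],"twist":[0,0,0]},
  {"hand":1.2,"travel":[0,0,0],"twist":[0,0,0]},
  {"hand":1.2,"travel":[0,0,0],"twist":[0,0,0]},
])

```text
time: 23.07
position: [0.5599, 0.3611, 0.0289]
tool_rot: [0.975, 0.223, 0.001, -0.0]
ft_force: [-0.7, -0.2, -0.8]
grip_width: 0.02
grip_force: 20.0
```

move_arm([
  {"hand":1.2,"travel":[0,0,0.25],"twist":[0,0,0]},
  {"hand":1.2,"travel":[0,0,0.2],"twist":[0,0,0]},
  {"hand":1.2,"travel":[0,0,0],"twist":[0,0,0]},
])

```text
time: 23.32
position: [0.5597, 0.361, 0.0236]
tool_rot: [0.975, 0.223, 0.001, -0.0]
ft_force: [0.3, 0.1, 0.4]
grip_width: 0.02
grip_force: 20.0
```

move_arm([
  {"hand":1.2,"travel":[0,0,0.1],"twist":[0,0,0]},
  {"hand":1.2,"travel":[0,0,0],"twist":[0,0,0]},
  {"hand":1.2,"travel":[0,0,0],"twist":[0,0,0]},
])

```text
time: 23.57
position: [0.5596, 0.3611, 0.0236]
tool_rot: [0.975, 0.223, 0.001, -0.0]
ft_force: [-1.0, -0.3, 5.9]
grip_width: 0.0198
grip_force: 20.0
```

move_arm([
  {"hand":5,"travel":[0,0,0],"twist":[0,0,0]},
  {"hand":5,"travel":[0,0,0],"twist":[0,0,0]},
  {"hand":5,"travel":[0,0,0],"twist":[0,0,0]},
  {"hand":5,"travel":[0,0,0],"twist":[0,0,0]},
  {"hand":5,"travel":[0,0,0],"twist":[0,0,0]},
])

```text
time: 23.98
position: [0.559, 0.3607, 0.0217]
tool_rot: [0.975, 0.223, -0.0, 0.0]
ft_force: [-0.2, -0.4, 0.4]
grip_width: 0.0443
grip_force: 0.0
```

move_arm([
  {"hand":5,"travel":[0,0,-1.5],"twist":[0,0,0]},
  {"hand":5,"travel":[0,0,-4],"twist":[0,0,0]},
  {"hand":5,"travel":[0,0,-4],"twist":[0,0,0]},
  {"hand":5,"travel":[0,0,-4],"twist":[0,0,0]},
  {"hand":5,"travel":[0,0,-2],"twist":[0,0,0]},
])

```text
time: 24.4
position: [0.5616, 0.3619, 0.1837]
tool_rot: [0.975, 0.223, 0.005, -0.001]
ft_force: [0.9, 0.4, 0.7]
grip_width: 0.0497
grip_force: 0.0
```

move_arm([
  {"hand":5,"travel":[-1.84,3.65,0],"twist":[0,0,0]},
  {"hand":5,"travel":[-1.84,3.65,0],"twist":[0,0,0]},
  {"hand":5,"travel":[-1.84,3.65,0],"twist":[0,0,0]},
  {"hand":5,"travel":[-1.84,3.65,0],"twist":[0,0,0]},
  {"hand":5,"travel":[-1.84,3.65,0],"twist":[0,0,0]},
])

```text
time: 24.82
position: [0.5555, 0.1549, 0.1784]
tool_rot: [0.975, 0.224, 0.001, 0.0]
ft_force: [0.2, 0.5, 0.0]
grip_width: 0.0503
grip_force: 0.0
```

move_arm([
  {"hand":5,"travel":[-1.84,3.65,0],"twist":[0,0,0]},
  {"hand":5,"travel":[-1.84,3.65,0],"twist":[0,0,0]},
  {"hand":5,"travel":[-1.84,3.65,0],"twist":[0,0,0]},
  {"hand":5,"travel":[-1.84,3.65,0],"twist":[0,0,0]},
  {"hand":5,"travel":[-1.84,3.65,0],"twist":[0,0,0]},
])

```text
time: 25.23
position: [0.5522, -0.0499, 0.1783]
tool_rot: [0.975, 0.223, 0.001, 0.0]
ft_force: [0.2, 0.3, 0.5]
grip_width: 0.0501
grip_force: 0.0
```

move_arm([
  {"hand":5,"travel":[-1.84,3.65,0],"twist":[0,0,0]},
  {"hand":5,"travel":[-1.84,3.65,0],"twist":[0,0,0]},
  {"hand":5,"travel":[-1.84,3.65,0],"twist":[0,0,0]},
  {"hand":5,"travel":[-1.84,3.65,0],"twist":[0,0,0]},
  {"hand":5,"travel":[-1.84,3.65,0],"twist":[0,0,0]},
])

```text
time: 25.65
position: [0.5487, -0.2544, 0.1783]
tool_rot: [0.975, 0.223, 0.0, 0.0]
ft_force: [0.9, 0.2, -0.4]
grip_width: 0.0501
grip_force: 0.0
```

move_arm([
  {"hand":5,"travel":[-1.84,3.65,0],"twist":[0,0,0]},
  {"hand":5,"travel":[-1.84,3.65,0],"twist":[0,0,0]},
  {"hand":5,"travel":[-1.84,3.65,0],"twist":[0,0,0]},
  {"hand":5,"travel":[0,0,0],"twist":[0,0,0]},
  {"hand":5,"travel":[0,0,0],"twist":[0,0,0]},
])

```text
time: 26.07
position: [0.5465, -0.3778, 0.1778]
tool_rot: [0.975, 0.221, 0.001, 0.001]
ft_force: [0.0, 0.2, -0.5]
grip_width: 0.0501
grip_force: 0.0
```

Run:
```python
from h import *
c=robot.camera("top");f=c["frame"];s=robot.camera("side")
a=f.copy()
def circ(x,y,z,r,col):
    for t in np.linspace(0,6.28,60): 
        u=proj(c,(x+r*np.cos(t),y+r*np.sin(t),z)); pts.append((u,col))
pts=[]
circ(.655,-.1754,.0705,.025,(0,0,255)); circ(.450,.0155,.048,.031,(0,0,255)); circ(.654,.185,.088,.0155,(0,0,255)); circ(.55,.087,.048,.024,(0,0,255)); circ(.56,-.074,.048,.024,(0,0,255))
x,y=np.cos(np.radians(25.8)),np.sin(np.radians(25.8))
for t in np.linspace(-.08,.08,15): pts.append((proj(c,(.56+t*x,.3615+t*y,.022)),(0,0,255)))
x0,y0,k=115,125,2.5
im=cv2.resize(f[y0:y0+155,x0:x0+320,::-1],None,fx=k,fy=k,interpolation=cv2.INTER_CUBIC)
for u,col in pts: cv2.circle(im,tuple(int(v) for v in ((u+.5-[x0,y0])*k)),1,col,-1)
im=cv2.convertScaleAbs(im,alpha=1.5); b=cv2.resize(s["frame"][120:360,160:480,::-1],(280,210))
o=np.zeros((600,800,3),np.uint8);o[:im.shape[0],:]=im[:,:800];o[390:600,:280]=b
cv2.imwrite("pics/end.png",o); print(robot.get_obs()["position"])
```

```text
[ 0.54650509 -0.37405822  0.17736174]
```

View pics/end.png

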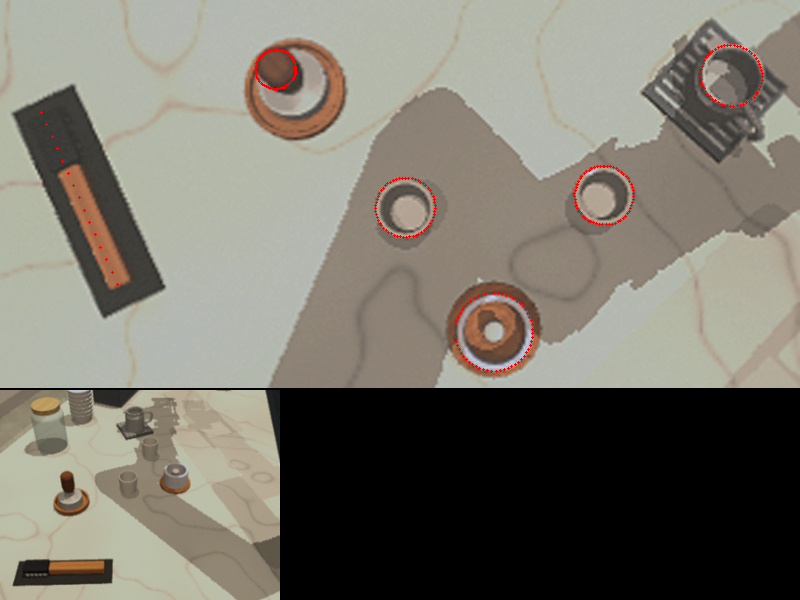

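All items match their targets in the final view: the jug, funnel, tamper and cup circles coincide, and the brush lies along the mat's centre line.

```bash
python3 -c "
from rig import robot
print(robot.hand_in())"
```

```text
the job is handed in; nothing more can be done
None
```

The tamper, funnel, jug and brush are all in place, both cups look unmoved in the final camera view, and the job was handed in after about 26 s of robot time; the hand-in call returned no verdict.

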